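# Clamp the parts caddy to the sorting table

## Robot

A 6-joint arm with a two-finger parallel gripper is mounted at the origin on the work surface. World frame = base frame: x ahead of the robot, y to its left, z up, the work surface at z = 0. Lengths are in m, angles in rad, forces in N, time in s.
With the tool pointing down it reaches from about 0.425 to 0.95 m from the base axis. Payload 3.5 kg.
Tool frame: the origin (TCP) lies between the finger pads; the fingertips stand 22 mm ahead of it and the grasp point (between the pads) lies 3 mm ahead of it (ctrl.nose_length is the z of the fingertips in the tool frame, in m); z points along the fingers, y is the line along which they close (so a half turn about z gives the same grasp; the last joint's range is limited). The gripper opens to 85 mm and grips with 20 to 120 N. Pads are 22 mm wide; open, the fingers measure 114 mm over their backs; the gripper's body (76 mm by 85 mm) begins 54 mm behind the grasp point. The pads swing forward as they close: fully open they stand 13 mm farther back than shut.
Start: joints at [1.147, 0.286, 1.577, -0, 1.279, -0.15], TCP at [0.182, 0.65, 0.253] pointing down, gripper open.
Joint ranges: [-2.77, 2.77], [-0.9, 2.22], [0.21, 2.48], [-1.53, 4.67], [0.24, 2.81], [-2.84, 2.84]. Speed limits (rad/s): [2.79, 2.79, 3.14, 3.14, 3.14, 3.14].

## Interface

Orientations are given as a unit quaternion [x, y, z, w].
In Python, from plant import ctrl gives the robot as it stands. The module is installed in compiled form; this text tells all that it offers.
- The arm moves only by the tool send_rows, never from a script. Its argument "rows" is text: rows parted by semicolons, each of 7 numbers parted by spaces: the turn, a rotation vector about the tool's x, y, z in a scale on which 1.0 is 2 pi rad, then the shift along the tool's x, y, z in normalised numbers (1 is 100 cm), then the opening, from -1 (shut) to 1 (fully open). A call has 1 to 8 rows; each row is the pose to reach, as a shift and turn from the pose commanded when the call began, along the tool's axes at that moment; what a row does not reach only later rows make up. A row lasts 1/8 s, in which the tool goes at most 62.5 mm and 10.7 degrees, less where a joint would pass 70% of its speed; a pose out of reach is approached as far as the arm can. Shift and turn numbers lie between -1 and 1, and a call with a number outside is refused. A call with a gripper value outside its range is refused whole. The fingers move at their own pace and stop on an object; "grip_force" is the grip in N (left out, the last holds). Time passes only in rows, so rows that repeat a pose let the fingers close. It gives the time, the measured TCP pose, the force, the opening and the grip force at its end, in the units of the state.
- ctrl.get_state(): the state, without advancing time (a new reading comes with each control period).
- ctrl.read_camera(name): name is "side" or "top" or "wrist"; returns a dict with "color" (400x640x3 uint8, red, green, blue), "fx", "fy", "cx", "cy" (pixels), "extrinsics" (4x4, takes a point from world to camera coordinates). Camera axes: x right, y down, z forward; pixel columns grow to the right and rows downward; lengths in m; the calibration is good to about 2 mm. The wrist camera is an equidistant fisheye: a pixel r from the principal point sees the ray r / f radians off the axis. A picture is of the moment at which its call begins. There is no depth.
- ctrl.sign_off(): hands the job in; it is judged then, once.
Trained networks look in a picture, given as the dict that the camera call returned (one of the last four; its "shot" number tells which), for a name from the list of things; names that differ only in an ending like _2 or _b are one class to them, and where a whole thing is asked for, a point or a joint stands for the part that bears it (a point fixed in the world has none). Each returns a list of dicts, best first, with "p" (0 to 1); they miss things now and then, are a little off and sometimes report something else, mostly with a low value. They report only what shows in the picture. A call takes as long as a camera call. They do not tell look-alikes from the thing itself.
- ctrl.look_for(picture, target): "position" ([x, y, z] in m, in the coordinates of the camera as it stood for that picture, good to about 4 mm: the middle of the surface that is visible of it).
The state is a dict: "time": time; "qpos": joint angles; "dq": joint speeds; "joint_efforts": joint torques, N m; "eef_pos": TCP position; "tcp_rot": TCP orientation; "contact_force": force on the tool from outside, world axes, zero at the start; "wrist_torque": the same for the moment, N m; "opening": opening from 0.0 (shut) to 1.0 (fully open); "finger_force": force on a finger pad.
Only numpy, scipy, OpenCV 4.12 (cv2) and the standard library are available. Lean on these libraries where they do the work, as an engineer would, in place of code of your own. Each camera call takes 0.05 s, during which the arm holds its last target. There are 200 camera calls.

## Task

Slide the plywood parts caddy along the table until the end of its tongue rests squarely against, and centred on, the steel stop under the hold-down clamp; push it home gently. Then tighten the clamp's knob clockwise until the pad bites and the knob suddenly turns stiff, and from there give it one eighth of a turn more and stop there. Let go, and do not disturb the clear tub, the carton or the jar.

Things in the scene. Friction and masses are not known exactly. Their poses are not given: they have to be found in the camera images.
- caddy: Loose plywood parts caddy, 0.5 to 0.7 kg. Origin: under the centre of its tray, at table level; x along the tongue, z up. Tray 130 x 130 mm, floor 12 mm thick, walls 6 mm thick, 40 mm high. A tongue 80 mm wide, 12 mm thick, lies flat on the table from x = 65 to 190 mm. To be slid, not lifted: there is little room under the clamp's pad.
- caddy_fin (a point): Grip point on the upright fin that stands along x in the middle of the caddy's tray: 90 mm long in x, 14 mm thick in y, top 95 mm above the table. The point is over the caddy's origin, 75 mm above the table (20 mm below the fin's top). Axes as the caddy.
- tongue_end (a point): Middle of the end face of the caddy's tongue: x = 190 mm, y = 0, 6 mm above the table, in the caddy's frame. Axes as the caddy.
- stop: Steel stop bar fixed to the table, 12 mm (x) by 110 mm (y) by 22 mm high, at the foot of the clamp. Origin: middle of the lower edge of the face that the tongue must touch; x points from that face into the bar, the way in which the caddy is pushed home.
- stop_face (a point): Middle of the stop's face that the tongue must touch, 6 mm above the table. Axes as the stop: home means tongue_end lies on this point, with the caddy's x along the stop's x.
- clamp: Dark steel hold-down clamp fixed to the table. Origin: at table level under its post (30 x 40 mm, 60 mm high; foot 70 x 90 mm). x as the stop's; the stop's face is at x = -32 mm. An arm 36 mm wide reaches out to x = -95 mm, underside 40 mm, top 64 mm above the table.
- screw_foot (a point): Point on the table under the clamp's vertical screw: clamp x = -75 mm, y = 0, z = 0, on the tongue's centre line 43 mm from its end when the caddy is home. Under the arm the screw ends in a round springy rubber pad, 40 mm across, that turns with it. The pad starts 1.7 to 6.7 mm above the tongue; how far differs each time and is not measured.
- knob_grip (a point): Centre of the black bar of the clamp's knob, on the screw's axis, about 101 mm above the table at the start. Bar 56 mm long (point's x), 14 mm thick (y), 30 mm high (15 mm above and below this point), topmost part of the clamp; a 30 mm wide collar lies below it. The bar lies along the clamp's x at the start; knob and screw come down 2 mm per radian of tightening.
- knob (a joint): Turn of the knob, rad: 0 at the start, growing as it is tightened, clockwise seen from above. Runs freely at about 0.05 N m; after the pad bites (at a different angle each time, 0.8 to 3.4 rad) the torque climbs by 0.4 to 0.8 N m and the pad force by about 50 N per radian. It stays where it is left.
- tub: Bystander: clear plastic tub, 96 mm across, 110 mm high, loose. Origin at the centre of its underside.
- carton: Bystander: small cardboard carton, 100 x 140 x 80 mm, loose. Origin at the centre of its underside.
- jar: Bystander: clear jar with a white cap, 70 mm across, 85 mm high, loose. Origin at the centre of its underside.
Mind the look-alikes: they are no part of the job. What is shaped like the clamp but pink is not meant. What is shaped like the stop but green or orange is not meant.

How it is judged:
On the way, in this order (a step that is already met when the one before it is completed fails the run):
1. the caddy's tongue is home against the stop, square and centred, before the clamp grips it (x of tongue_end in the frame of stop_face above -0.005 m and y of tongue_end in the frame of stop_face between -0.015 and 0.015 m and angle between the x axis of caddy and the x axis of stop_face, either way round below 0.1 rad and height (world z) of caddy below 0.005 m and contact force between clamp and caddy below 2 N), for 0.2 s.
2. the pad has bitten on the tongue, with the caddy still home (x of tongue_end in the frame of stop_face above -0.005 m and y of tongue_end in the frame of stop_face between -0.015 and 0.015 m and angle between the x axis of caddy and the x axis of stop_face, either way round below 0.1 rad and height (world z) of caddy below 0.005 m and contact force between clamp and caddy above 5 N), for 0.1 s.
At the end, for the whole second after the job is handed in: The tongue's end is within 5 mm of the stop's face, within 15 mm of its middle and within 0.1 rad of square, the caddy flat on the table; the pad presses on the tongue with 30 to 70 N (an eighth of a turn after the bite gives 40 to 50 N); caddy and knob at rest (x of tongue_end in the frame of stop_face above -0.005 m and y of tongue_end in the frame of stop_face between -0.015 and 0.015 m and angle between the x axis of caddy and the x axis of stop_face, either way round below 0.1 rad and height (world z) of caddy below 0.005 m and contact force between clamp and caddy between 30 and 70 N and linear speed of caddy below 0.01 m/s and velocity of joint knob between -0.05 and 0.05 rad/s); the robot touches nothing.
It fails at once if the clamp is overtightened (pad force above 100 N) (contact force between clamp and caddy above 100 N).
It fails at once if the caddy is rammed against the stop (above 45 N) (contact force between caddy and stop above 45 N).
It fails at once if the tub is disturbed (moved more than 20 mm) (distance of tub from where it was at the start of the episode above 0.02 m).
It fails at once if the carton is disturbed (moved more than 20 mm) (distance of carton from where it was at the start of the episode above 0.02 m).
It fails at once if the jar is disturbed (moved more than 20 mm) (distance of jar from where it was at the start of the episode above 0.02 m).
It also fails if it takes over 72 s, if anything falls off the work surface, if the arm or the gripper's body presses on something with over 40 N, if the wrist force passes 120 N, or if a joint passes its speed limit or range.

## Working session

There is one attempt and no reset: what is moved stays moved. The work goes in short steps, Python scripts to look and compute and a tool call to move; the robot and the scene stay as the last step left them, time stands still between calls to the robot, and variables do not carry over. Pictures are saved under pics/ and viewed, at most 10 in all, crops included, and the job is handed in when it is done.

Besides the shell and the picture viewer there is one more tool, called after ">>>" by a JSON object that holds its "name" and its "arguments". send_rows: Moves the arm, as the interface text tells. Its arguments: {"type":"object","properties":{"rows":{"type":"string"},"grip_force":{"type":"number"}},"required":["rows"]}

```bash
mkdir -p pics
cat > h.py <<'E'
import numpy as np, cv2
from plant import ctrl
from scipy.spatial.transform import Rotation as R
def save(p,n): cv2.imwrite('pics/'+n+'.png',cv2.cvtColor(p['color'],cv2.COLOR_RGB2BGR))
def w(p,c):
    E=np.array(p['extrinsics']); return E[:3,:3].T@(np.array(c)-E[:3,3])
def pix(p,X):
    E=np.array(p['extrinsics']); c=E[:3,:3]@np.array(X)+E[:3,3]
    return np.array([p['fx']*c[0]/c[2]+p['cx'],p['fy']*c[1]/c[2]+p['cy']])
def ray(p,u,v,z):
    E=np.array(p['extrinsics']); o=-E[:3,:3].T@E[:3,3]
    d=E[:3,:3].T@np.array([(u-p['cx'])/p['fx'],(v-p['cy'])/p['fy'],1]); return o+d*(z-o[2])/d[2]
E
python3 - <<'E'
from h import *
np.set_printoptions(precision=4,suppress=True)
for n in ['top','side']:
    p=ctrl.read_camera(n); save(p,n+'0'); E=np.array(p['extrinsics']); print(n,p['fx'],-E[:3,:3].T@E[:3,3])
    for t in ['caddy','caddy_fin','stop','clamp','knob_grip','tub','carton','jar']:
        for d in ctrl.look_for(p,t)[:4]:
            X=w(p,d['position']); print(t,round(d['p'],2),X,pix(p,X).round())
s=ctrl.get_state();print(s)
E
```

```text
top 391.0424826545517 [0.3881 0.0781 1.2456]
caddy 0.65 [ 0.5756 -0.0778  0.0104] [368. 199.]
caddy_fin 0.63 [ 0.5714 -0.072   0.0096] [366. 200.]
stop 0.53 [ 0.5751 -0.0767  0.011 ] [367. 199.]
stop 0.52 [0.3787 0.0219 0.0222] [336. 261.]
stop 0.46 [ 0.7706 -0.0845  0.0249] [370. 139.]
clamp 0.89 [0.5857 0.1347 0.0609] [300. 192.]
clamp 0.88 [0.562  0.319  0.0602] [240. 199.]
clamp 0.78 [0.3629 0.2059 0.0588] [275. 266.]
knob_grip 0.51 [0.5411 0.2642 0.1114] [255. 204.]
tub 0.64 [ 0.744  -0.2912  0.0631] [438. 145.]
carton 0.96 [0.7563 0.1621 0.078 ] [293. 137.]
carton 0.31 [ 0.7436 -0.2932  0.0597] [438. 145.]
jar 0.6 [0.3378 0.342  0.0809] [227. 274.]
side 366.2943005745468 [ 0.4958 -0.5879  0.6663]
caddy 0.94 [ 0.5685 -0.0984  0.0106] [324. 277.]
caddy_fin 0.89 [ 0.5676 -0.1028  0.0117] [323. 278.]
stop 0.88 [0.3841 0.0154 0.0197] [239. 244.]
stop 0.75 [0.615  0.1113 0.0154] [330. 210.]
clamp 0.98 [0.5667 0.2858 0.0585] [304. 160.]
clamp 0.72 [0.5921 0.0756 0.0584] [323. 207.]
clamp 0.71 [0.3674 0.1736 0.0579] [233. 190.]
knob_grip 0.73 [0.5874 0.0615 0.0871] [322. 202.]
knob_grip 0.7 [0.3589 0.1361 0.0949] [226. 188.]
knob_grip 0.62 [0.5467 0.2567 0.0952] [298. 155.]
tub 0.59 [ 0.742  -0.2794  0.0699] [435. 329.]
jar 0.86 [0.3405 0.3263 0.0621] [226. 157.]
{'time': 0.9, 'qpos': array([ 1.147 ,  0.2863,  1.5767,  0.    ,  1.2786, -0.15  ]), 'dq': array([-0.0018,  0.0004, -0.0025,  0.0008,  0.003 ,  0.0008]), 'joint_efforts': array([ -0.0004, -40.5958, -29.2947,  -0.0001,   0.0005,   0.    ]), 'eef_pos': array([0.1825, 0.6499, 0.2533]), 'tcp_rot': array([0.1365, 0.9906, 0.    , 0.    ]), 'contact_force': array([ 0.1048, -0.2072, -0.0926]), 'wrist_torque': array([-0.0075,  0.0092, -0.0307]), 'finger_force': 0.0, 'opening': 0.9989980804304504}
```

Run:
```python
import cv2
a=cv2.imread('pics/top0.png')[110:310,190:470]; cv2.imwrite('pics/topc.png',cv2.resize(a,None,fx=2.8,fy=2.8,interpolation=cv2.INTER_CUBIC))
a=cv2.imread('pics/side0.png')[120:350,180:470]; cv2.imwrite('pics/sidec.png',cv2.resize(a,None,fx=2.6,fy=2.6,interpolation=cv2.INTER_CUBIC))
```

```text
(no output)
```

View pics/topc.png

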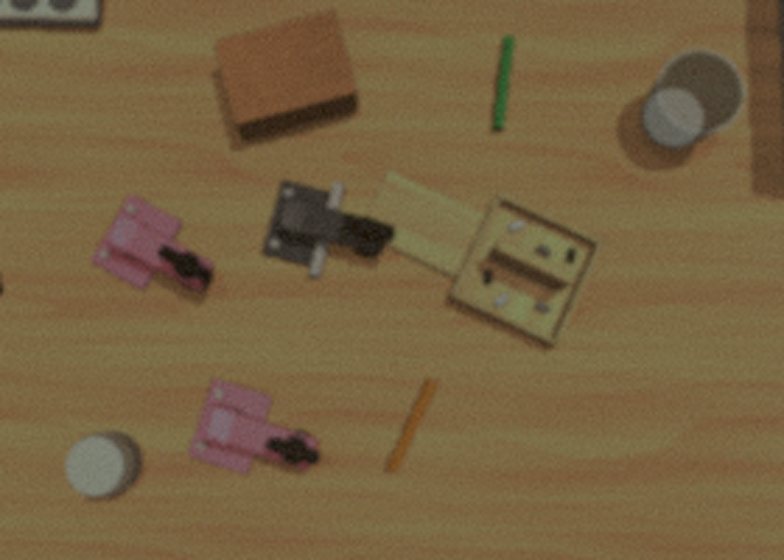

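View pics/sidec.png

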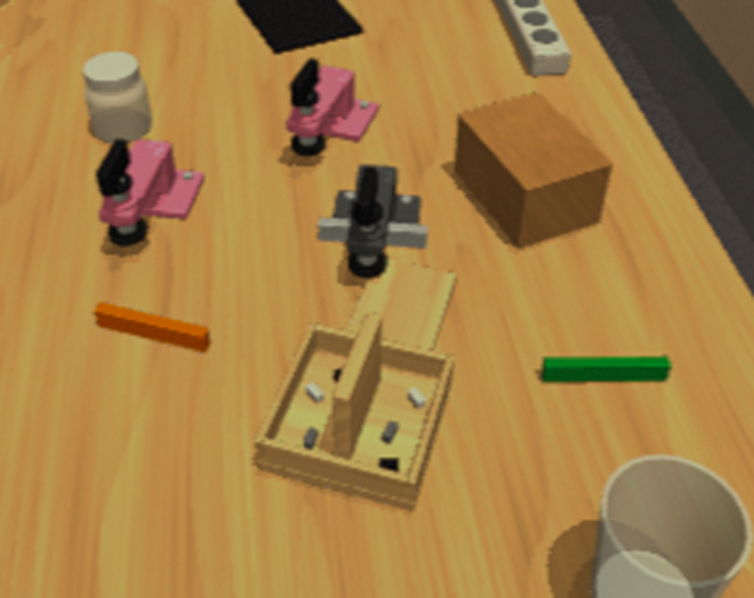

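The top crop shows the dark clamp (about 300,225), its grey stop (337,185 to 317,275) and the caddy (tray corners 497,198 / 595,243 / 552,345 / 450,298). Pink, green and orange things are decoys. I'll fit the poses from both views.

```bash
cat > fit.py <<'E'
from h import *
from scipy.optimize import least_squares
T=lambda u,v:(u/2.8+190,v/2.8+110)
S=lambda u,v:(u/2.6+180,v/2.6+120)
def loc(q,P): 
    c,s=np.cos(q[2]),np.sin(q[2]); return np.array([q[0]+c*P[0]-s*P[1],q[1]+s*P[0]+c*P[1],P[2]])
def fit(obs,q0):
    f=lambda q:np.concatenate([pix(c,loc(q,P))-uv for c,P,uv in obs])
    r=least_squares(f,q0,loss='soft_l1'); return r.x,r.fun.reshape(-1,2)
E
python3 - <<'E'
from fit import *
np.set_printoptions(precision=4,suppress=True)
t=ctrl.read_camera('top'); s=ctrl.read_camera('side'); h=.065
c=[(t,(h,-h,.04),T(497,198)),(t,(-h,-h,.04),T(595,243)),(t,(-h,h,.04),T(552,345)),(t,(h,h,.04),T(450,298)),(t,(.19,-.04,.012),T(388,172)),
(s,(h,h,.04),S(317,328)),(s,(h,-h,.04),S(453,356)),(s,(-h,h,.04),S(258,450)),(s,(-h,-h,.04),S(414,492)),(s,(.19,-.04,.012),S(455,270))]
q,r=fit(c,[.57,-.08,1.2]); print('caddy',q,'\n',r)
b=[(t,(0,-.055,.022),T(343,186)),(t,(0,.055,.022),T(323,276)),(s,(0,.055,.022),S(319,222)),(s,(0,-.055,.022),S(427,234)),(s,(0,.055,0),S(319,238)),(s,(0,-.055,0),S(426,248))]
k,r=fit(b,[.6,.1,1.3]); print('stop',k,'\n',r)
g=loc(k,(-.043,0,.101)); print('knob',g)
print('home caddy',loc(k,(-.19,0,0)))
for p,n,m in [(t,'top',(190,110,2.8)),(s,'side',(180,120,2.6))]:
    im=cv2.cvtColor(p['color'],cv2.COLOR_RGB2BGR); im=cv2.resize(im,None,fx=4,fy=4,interpolation=cv2.INTER_CUBIC)
    def box(q,x0,x1,y0,y1,z,col):
        a=np.array([pix(p,loc(q,P)) for P in [(x0,y0,z),(x1,y0,z),(x1,y1,z),(x0,y1,z)]]); cv2.polylines(im,[((a+.5)*4).round().astype(int)],True,col,1)
    box(q,-h,h,-h,h,.04,(0,0,255)); box(q,-.045,.045,-.007,.007,.095,(255,0,0)); box(q,h,.19,-.04,.04,.012,(0,255,0))
    box(k,0,.012,-.055,.055,.022,(0,0,255)); box(k,-.071,-.015,-.007,.007,.116,(0,255,255)); box(k,-.063,.0,-.018,.018,.064,(0,255,0))
    u,v=(280,165) if n=='top' else (270,170)
    cv2.imwrite(f'pics/ov_{n}.png',im[v*4:v*4+ (300 if n=='top' else 600) ,u*4:u*4+600] if n=='top' else im[v*4:v*4+600,u*4:u*4+600])
a=cv2.imread('pics/ov_top.png'); b=cv2.imread('pics/ov_side.png')[:,:]
b=cv2.resize(b,(400,400)); o=np.zeros((600,800,3),np.uint8); o[:300,:600]=a; 
cv2.imwrite('pics/ov_top.png',a)
E
```

```text
caddy [ 0.5531 -0.109   1.152 ] 
 [[ 0.5752 -2.9054]
 [ 3.64   -1.7555]
 [ 2.5349 -0.36  ]
 [ 0.426  -1.3193]
 [-0.1567 -1.0136]
 [-3.897  -1.327 ]
 [-0.454   0.3477]
 [-2.1064 -2.1389]
 [ 0.1613 -2.4298]
 [-0.8962  1.6026]]
stop [0.5967 0.1129 1.3123] 
 [[ 0.1223 -1.7487]
 [-2.2919 -1.0139]
 [-0.5162  0.7375]
 [-0.2576 -0.3275]
 [-0.2483  0.7126]
 [-0.2284  0.4296]]
knob [0.5857 0.0713 0.101 ]
home caddy [ 0.5481 -0.0708  0.    ]
```

View pics/ov_top.png

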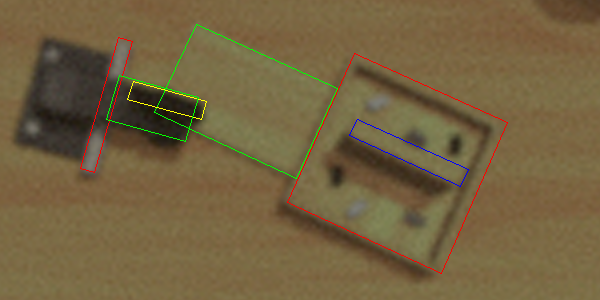

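View pics/ov_side.png

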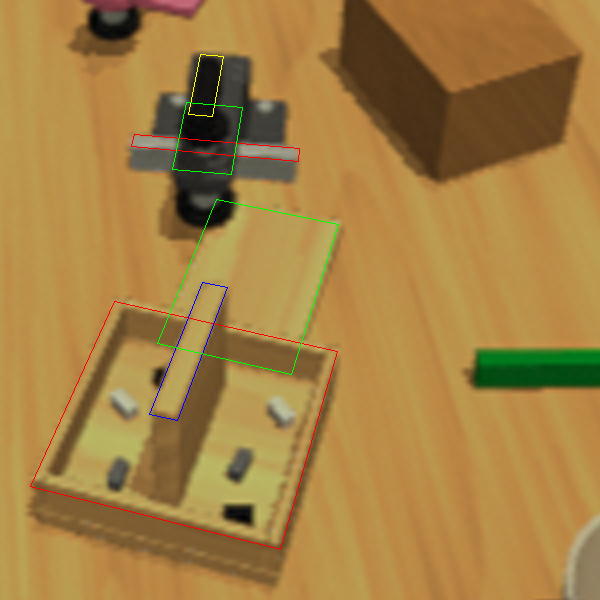

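```bash
cat >> h.py <<'E'
def go(x,y,z,yaw):
    s=ctrl.get_state(); R0=R.from_quat(s['tcp_rot']); 
    M=np.array([[-np.sin(yaw),np.cos(yaw),0],[np.cos(yaw),np.sin(yaw),0],[0,0,-1]]).T
    # tool y at angle yaw, z down, x=y x z
    yv=np.array([np.cos(yaw),np.sin(yaw),0]); zv=np.array([0,0,-1.]); M=np.c_[np.cross(yv,zv),yv,zv]
    print('turn',np.degrees((R0.inv()*R.from_matrix(M)).as_rotvec()).round(1),'shift',(R0.inv().apply(np.array([x,y,z])-s['eef_pos'])*1000).round(1))
E
python3 -c "
from h import *
go(.553,-.109,.2,-.419)"
```

```text
turn [ 0.  -0.  98.3] shift [-561.9 -630.4   53.3]
```

Units first: shifts go in shares of 100 cm and turns go in shares of 2 pi rad. So -315 mm / 1000 = -0.315, -281 mm / 1000 = -0.281, 56 degrees / 360 = 0.1556.

>>> {"name": "send_rows", "arguments": {"rows": "0 0 0.0222 -0.04 -0.045 0.004 1; 0 0 0.0444 -0.08 -0.09 0.008 1; 0 0 0.0667 -0.12 -0.135 0.011 1; 0 0 0.0889 -0.16 -0.18 0.015 1; 0 0 0.1111 -0.2 -0.224 0.019 1; 0 0 0.1333 -0.24 -0.269 0.023 1; 0 0 0.1556 -0.281 -0.315 0.027 1; 0 0 0.1556 -0.281 -0.315 0.027 1"}}

```text
time: 2.0
eef_pos: [0.3694, 0.2674, 0.2263]
tcp_rot: [0.589, 0.808, -0.0, 0.0]
contact_force: [0.3, 0.5, 0.1]
opening: 1.003
finger_force: 0.0
```

```bash
python3 -c "
from h import *
print(ctrl.get_state()['eef_pos'])
go(.553,-.109,.2,-.419)"
```

```text
[0.36938775 0.26741712 0.22630957]
turn [ 0.   0.  41.9] shift [-414.6   59.1   26.6]
```

Converted, -415 mm / 1000 = -0.415, -390 mm / 1000 = -0.39, 42 degrees / 360 = 0.1167.

>>> {"name": "send_rows", "arguments": {"rows": "0 0 0.0167 -0.056 0.008 0.004 1; 0 0 0.0333 -0.112 0.016 0.008 1; 0 0 0.05 -0.168 0.024 0.011 1; 0 0 0.0667 -0.224 0.032 0.014 1; 0 0 0.0833 -0.28 0.04 0.018 1; 0 0 0.1 -0.336 0.048 0.022 1; 0 0 0.1167 -0.39 0.056 0.025 1; 0 0 0.1167 -0.415 0.059 0.027 1"}}

```text
time: 3.0
eef_pos: [0.5555, -0.1062, 0.1993]
tcp_rot: [0.837, 0.547, 0.0, 0.0]
contact_force: [0.2, 0.2, -0.2]
opening: 1.002
finger_force: 0.0
```

Run:
```python
from h import *
p=ctrl.read_camera('wrist'); save(p,'w1'); print(p['fx'],p['cx'],p['cy'])
for t in ['caddy_fin','stop','clamp','knob_grip']:
    for d in ctrl.look_for(p,t)[:4]: print(t,d['p'],w(p,d['position']))
print(ctrl.get_state()['eef_pos'],ctrl.get_state()['tcp_rot'],np.array(p['extrinsics']))
go(.553,-.109,.2,-.419)
```

```text
309.70691628693146 319.3033450991673 198.73747570287492
caddy_fin 0.88 [ 0.57370294 -0.07251879  0.01673194]
stop 0.76 [0.38298279 0.01545393 0.02510958]
stop 0.69 [ 0.75985641 -0.08359994  0.02688242]
clamp 0.89 [0.5783907  0.05552467 0.05841908]
clamp 0.81 [0.36037227 0.16466084 0.06071873]
knob_grip 0.6 [0.35152979 0.13775695 0.09833895]
knob_grip 0.59 [0.57467042 0.05224577 0.08210364]
[ 0.55385646 -0.10326485  0.19913379] [ 8.36624591e-01  5.47776361e-01 -7.00244074e-05 -5.89450784e-04] [[ 9.15644991e-01 -4.01987574e-01 -4.90540806e-04 -5.49651667e-01]
 [-3.88050029e-01 -8.84215362e-01  2.59962244e-01  1.01753541e-01]
 [-1.04935335e-01 -2.37842772e-01 -9.65618657e-01  3.59210316e-01]
 [ 0.00000000e+00  0.00000000e+00  0.00000000e+00  1.00000000e+00]]
turn [-0.1 -0.   0.4] shift [-5.6  1.5 -0.9]
```

View pics/w1.png

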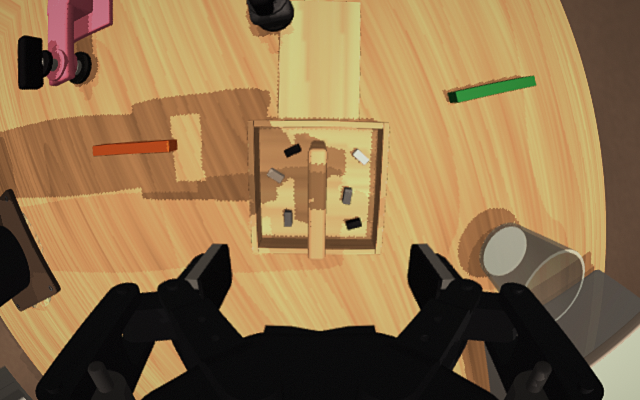

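```bash
cat >> h.py <<'E'
def fpix(p,X):
    E=np.array(p['extrinsics']); c=E[:3,:3]@np.array(X)+E[:3,3]; r=np.hypot(c[0],c[1]); th=np.arctan2(r,c[2])
    return np.array([p['fx']*th*c[0]/r+p['cx'],p['fy']*th*c[1]/r+p['cy']])
E
python3 - <<'E'
from fit import *
import fit
np.set_printoptions(precision=4,suppress=True)
fit.pix=fpix
p=ctrl.read_camera('wrist');h=.065
o=[(p,(h,h,.04),(250,122)),(p,(h,-h,.04),(388,122)),(p,(-h,h,.04),(247,253)),(p,(-h,-h,.04),(384,252)),
(p,(.045,.007,.095),(309,142)),(p,(.045,-.007,.095),(327,142)),(p,(-.045,.007,.095),(309,258)),(p,(-.045,-.007,.095),(325,258)),(p,(h,.04,.012),(278,120)),]
q,r=fit.fit(o,[.553,-.109,1.15]); print(q,'\n',r)
go(q[0],q[1],.2,q[2]-np.pi/2)
E
```

```text
[ 0.5511 -0.1018  1.1563] 
 [[-3.2142 -2.974 ]
 [ 1.684  -2.6123]
 [ 6.3603 -1.7046]
 [-1.5206 -0.1665]
 [-0.9883  3.3374]
 [ 0.2943  3.3893]
 [-0.2428  0.5744]
 [ 1.1624  0.6512]
 [-0.1242 -1.9041]]
turn [-0.  -0.   0.2] shift [ 0.1 -3.  -0.7]
```

Converted, 120 mm / 1000 = 0.12, 110 mm / 1000 = 0.11.

>>> {"name": "send_rows", "arguments": {"rows": "0 0 0 0 -0.003 0.04 1; 0 0 0 0 -0.003 0.08 1; 0 0 0 0 -0.003 0.11 1; 0 0 0 0 -0.003 0.12 1; 0 0 0 0 -0.003 0.12 -1; 0 0 0 0 -0.003 0.12 -1; 0 0 0 0 -0.003 0.12 -1; 0 0 0 0 -0.003 0.12 -1", "grip_force": 50}}

```text
time: 4.3
eef_pos: [0.5529, -0.1042, 0.0808]
tcp_rot: [0.837, 0.547, 0.001, 0.002]
contact_force: [-1.5, 0.0, -0.7]
opening: 0.151
finger_force: 48.7
```

Run:
```python
from h import *
print(ctrl.get_state())
p=ctrl.read_camera('side'); im=cv2.cvtColor(p['color'],cv2.COLOR_RGB2BGR)[150:325,250:400]; cv2.imwrite('pics/s2.png',cv2.resize(im,None,fx=3.4,fy=3.4,interpolation=cv2.INTER_CUBIC))
```

```text
{'time': 4.3, 'qpos': array([-3.66684555e-01,  2.46947762e-01,  1.97126173e+00,  1.33086468e-04,
        9.18824732e-01,  4.73076264e-02]), 'dq': array([-0.00232813, -0.00398834, -0.00640531,  0.01852208, -0.00497341,
        0.02368197]), 'joint_efforts': array([  0.97489379, -31.01071   , -21.15821421,  -0.15584324,
        -0.17161385,  -0.39504007]), 'eef_pos': array([ 0.5529377 , -0.10424669,  0.08084248]), 'tcp_rot': array([0.83735711, 0.5466515 , 0.00137782, 0.00181638]), 'contact_force': array([-1.50467606,  0.03542717, -0.66528844]), 'wrist_torque': array([ 0.28174298,  0.5171745 , -0.51765463]), 'finger_force': 48.70392680168152, 'opening': 0.15053768969929537}
```

View pics/s2.png

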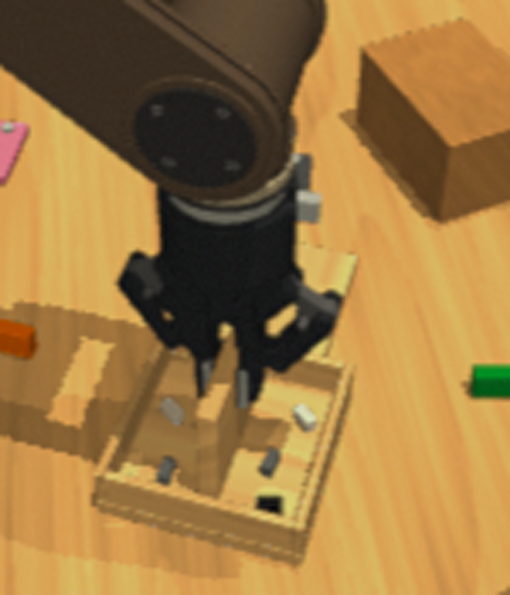

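Run:
```python
from fit import *
k=[.5967,.1129,1.3123]
z=ctrl.get_state()['eef_pos'][2]
for x in(-.205,-.185):
    a=loc(k,(x,0,z)); print(a); go(*a,k[2]-np.pi/2)
```

```text
[ 0.54429644 -0.08528897  0.08082477]
turn [ 0.2 -0.  -8.9] shift [ 13.8 -15.4  -0. ]
[ 0.54940898 -0.06595346  0.08082477]
turn [ 0.2 -0.  -8.9] shift [ 33.5 -18.5  -0. ]
```

Converted, -15.4 mm / 1000 = -0.0154, -15 mm / 1000 = -0.015, -8.9 degrees / 360 = -0.0247.

>>> {"name": "send_rows", "arguments": {"rows": "0 0 -0.0042 0.002 -0.0025 0 -1; 0 0 -0.0083 0.004 -0.005 0 -1; 0 0 -0.0125 0.006 -0.0075 0 -1; 0 0 -0.0167 0.008 -0.01 0 -1; 0 0 -0.0208 0.01 -0.013 0 -1; 0 0 -0.0247 0.013 -0.015 0 -1; 0 0 -0.0247 0.014 -0.0154 0 -1; 0 0 -0.0247 0.014 -0.0154 0 -1"}}

```text
time: 5.35
eef_pos: [0.5446, -0.086, 0.0809]
tcp_rot: [0.792, 0.611, 0.001, 0.003]
contact_force: [3.0, -5.5, 3.9]
opening: 0.155
finger_force: 49.4
```

Run:
```python
from fit import *
import fit
k=[.5967,.1129,1.3123]
s=ctrl.get_state(); print(s['contact_force'],s['wrist_torque'])
go(*loc(k,(-.185,0,s['eef_pos'][2])),k[2]-np.pi/2)
s=ctrl.read_camera('side');p=ctrl.read_camera('top')
im=lambda q,u,v,n:cv2.resize(cv2.cvtColor(q['color'],cv2.COLOR_RGB2BGR)[v:v+100,u:u+n],None,fx=5,fy=5,interpolation=cv2.INTER_CUBIC)
cv2.imwrite('pics/m3.png',np.hstack([im(s,275,170,80),im(p,280,155,80)]))
```

```text
[ 3.01503142 -5.50996388  3.93747088] [-0.45760655 -0.23108027  0.11346833]
turn [0.3 0.1 0.1] shift [20.6 -0.5 -0. ]
```

View pics/m3.png

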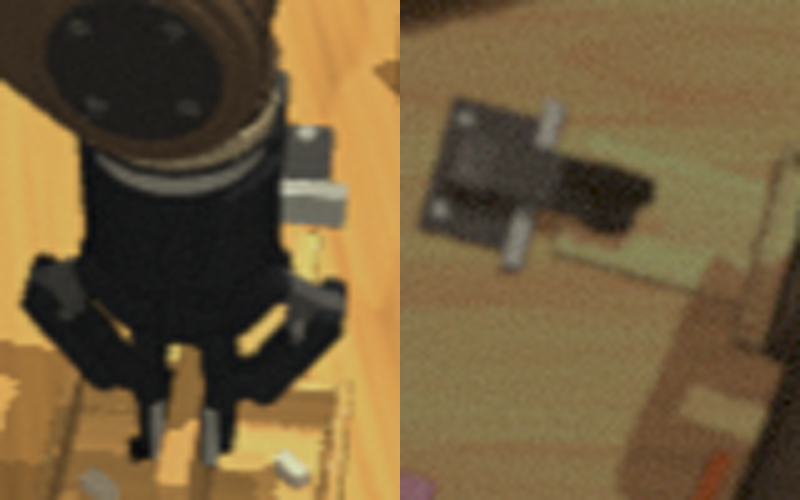

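The composite shows the tongue in the clear, right of the stop, roughly centred. Its squareness needs a numerical check.

Run:
```python
from fit import *
np.set_printoptions(precision=4,suppress=True)
k=[.5967,.1129,1.3123]
p=ctrl.read_camera('top'); s=ctrl.read_camera('side')
def grey(q,box,z,name):
    c=q['color'].astype(int); u0,u1,v0,v1=box; sub=c[v0:v1,u0:u1]
    print(name, 'stop px', sub.reshape(-1,3).max(0))
    m=((sub.max(2)-sub.min(2))<22)&(sub.sum(2)>(270 if name=='top' else 300))
    m=cv2.morphologyEx(m.astype(np.uint8),cv2.MORPH_OPEN,np.ones((2,2)))
    n,l,st,ce=cv2.connectedComponentsWithStats(m); 
    for i in range(1,n):
        if st[i,4]<12: continue
        v,u=np.nonzero(l==i); X=np.array([ray(q,a+u0,b+v0,z) for a,b in zip(u,v)]); 
        print(st[i],X.mean(0),len(X)); yield X
# predicted px of stop ends
for y in(-.055,.055): print(pix(p,loc(k,(.006,y,.022))),pix(s,loc(k,(.006,y,.022))))
A=list(grey(p,(285,325,165,215),.022,'top'))
if A:
    X=np.vstack(A); 
    U,S_,V=np.linalg.svd(X[:,:2]-X[:,:2].mean(0)); d=V[0]; print('dir',d,'yaw',(np.arctan2(d[1],d[0])-np.pi/2)%np.pi, X.min(0),X.max(0))
im=cv2.cvtColor(p['color'],cv2.COLOR_RGB2BGR)[165:265,285:405]
cv2.imwrite('pics/t4.png',cv2.resize(im,None,fx=6.6,fy=6,interpolation=cv2.INTER_LANCZOS4)[:600,:792])
# tongue edges: column-wise gradient
g=p['color'].astype(float).mean(2)
print(p['color'][180:212:1,305].tolist())
```

```text
[310.819  174.1733] [344.1583 208.1304]
[301.2403 207.0378] [302.5527 204.6139]
top stop px [143 136 121]
[23 13  5  8 24] [0.6275 0.1065 0.022 ] 24
[17 34  5 10 30] [0.5571 0.1242 0.022 ] 30
dir [-0.9697  0.2442] yaw 1.3241389552640976 [0.5421 0.1005 0.022 ] [0.639  0.1305 0.022 ]
[[60, 53, 49], [64, 55, 48], [63, 58, 54], [59, 53, 44], [64, 57, 52], [64, 59, 51], [64, 55, 45], [68, 61, 55], [66, 56, 51], [66, 57, 52], [61, 54, 46], [67, 61, 54], [62, 57, 48], [63, 55, 50], [61, 57, 51], [55, 51, 44], [73, 69, 61], [85, 81, 71], [96, 87, 77], [105, 104, 92], [123, 116, 107], [118, 111, 98], [117, 106, 92], [117, 108, 89], [116, 104, 83], [120, 101, 78], [122, 104, 74], [119, 98, 63], [122, 101, 65], [129, 100, 66], [133, 106, 70], [137, 109, 73]]
```

Run:
```python
from fit import *
k=[.594,.1125,1.318]
p=ctrl.read_camera('top'); e=ctrl.get_state(); M=R.from_quat(e['tcp_rot']).as_matrix()
q=[e['eef_pos'][0],e['eef_pos'][1],np.arctan2(M[1,0],M[0,0])]; print(q)
im=cv2.resize(cv2.cvtColor(p['color'],cv2.COLOR_RGB2BGR)[160:230,285:385],None,fx=8,fy=8,interpolation=cv2.INTER_CUBIC)
im=np.clip(im*1.5,0,255).astype(np.uint8)
def box(q,x0,x1,y0,y1,z,col):
    a=np.array([pix(p,loc(q,P)) for P in [(x0,y0,z),(x1,y0,z),(x1,y1,z),(x0,y1,z)]]); cv2.polylines(im,[((a+.5-[285,160])*8).round().astype(int)],True,col,1)
box(q,.065,.19,-.04,.04,.012,(0,0,255)); box(q,-.065,.065,-.065,.065,.04,(0,0,255)); box(k,0,.012,-.055,.055,.022,(255,0,0)); box(k,-.071,-.015,-.007,.007,.116,(0,255,255))
box(k,.017-.0,.017+.03,-.02,.02,.06,(0,255,0))
cv2.imwrite('pics/t5.png',im)
```

```text
[np.float64(0.5446070610394107), np.float64(-0.08601462615552533), np.float64(1.3140168065706461)]
```

View pics/t5.png

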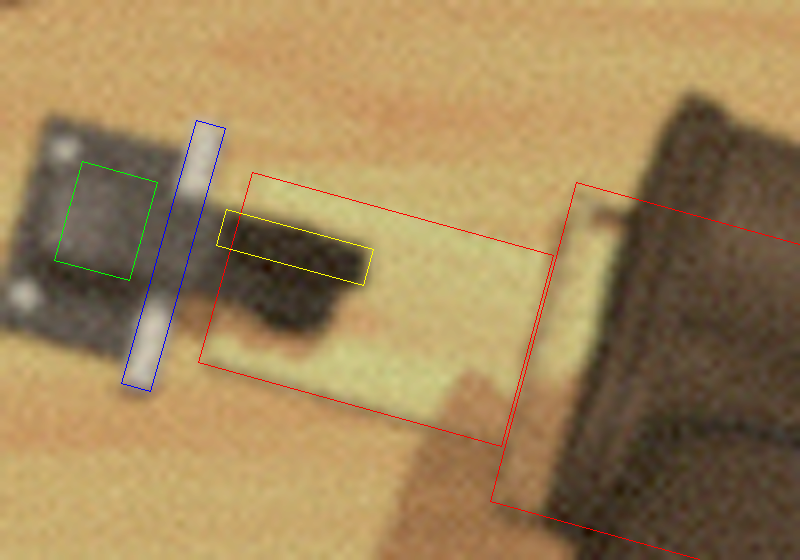

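Converted, 10 mm / 1000 = 0.01, 9 mm / 1000 = 0.009.

>>> {"name": "send_rows", "arguments": {"rows": "0 0 0 0.002 0 0 -1; 0 0 0 0.004 0.0005 0 -1; 0 0 0 0.006 0.001 0 -1; 0 0 0 0.008 0.0015 0 -1; 0 0 0 0.009 0.002 0 -1; 0 0 0 0.01 0.002 0 -1; 0 0 0 0.01 0.002 0 -1"}}

```text
time: 6.48
eef_pos: [0.5475, -0.0775, 0.0808]
tcp_rot: [0.792, 0.611, -0.001, 0.001]
contact_force: [-3.6, -8.3, 6.9]
opening: 0.155
finger_force: 50.1
```

Converted, 2 mm / 1000 = 0.002, 1.5 mm / 1000 = 0.0015.

>>> {"name": "send_rows", "arguments": {"rows": "0 0 0 0.0005 0 0 -1; 0 0 0 0.001 0 0 -1; 0 0 0 0.0015 0 0 -1; 0 0 0 0.002 0 0 -1; 0 0 0 0.002 0 0 -1"}}

```text
time: 7.1
eef_pos: [0.5482, -0.0757, 0.0808]
tcp_rot: [0.792, 0.611, -0.001, 0.002]
contact_force: [-2.7, -8.2, 6.0]
opening: 0.16
finger_force: 50.0
```

Converted, 1 mm / 1000 = 0.001, 0.5 mm / 1000 = 0.0005.

>>> {"name": "send_rows", "arguments": {"rows": "0 0 0 0.0005 0 0 -1; 0 0 0 0.001 0 0 -1; 0 0 0 0.001 0 0 -1; 0 0 0 0.001 0 0 -1"}}

```text
time: 7.6
eef_pos: [0.5485, -0.0747, 0.0808]
tcp_rot: [0.792, 0.611, -0.001, 0.002]
contact_force: [-2.4, -7.3, 6.7]
opening: 0.161
finger_force: 50.0
```

Converted, -2.5 mm / 1000 = -0.0025, -2 mm / 1000 = -0.002.

>>> {"name": "send_rows", "arguments": {"rows": "0 0 0 0.0005 -0.001 0 -1; 0 0 0 0.001 -0.002 0 -1; 0 0 0 0.001 -0.0025 0 -1; 0 0 0 0.001 -0.0025 0 -1"}}

```text
time: 8.1
eef_pos: [0.5477, -0.0728, 0.0809]
tcp_rot: [0.792, 0.611, 0.001, 0.003]
contact_force: [2.7, -5.4, 2.9]
opening: 0.158
finger_force: 49.5
```

Converted, 1 mm / 1000 = 0.001, 0.5 mm / 1000 = 0.0005.

>>> {"name": "send_rows", "arguments": {"rows": "0 0 0 0.0005 0 0 -1; 0 0 0 0.001 0 0 -1; 0 0 0 0.001 0 0 -1; 0 0 0 0.001 0 0 -1"}}

```text
time: 8.6
eef_pos: [0.5476, -0.0719, 0.0808]
tcp_rot: [0.792, 0.611, 0.0, 0.002]
contact_force: [1.8, -6.1, 4.7]
opening: 0.154
finger_force: 49.6
```

Converted, 1 mm / 1000 = 0.001, 0.5 mm / 1000 = 0.0005.

>>> {"name": "send_rows", "arguments": {"rows": "0 0 0 0.0005 0 0 -1; 0 0 0 0.001 0 0 -1; 0 0 0 0.001 0 0 -1; 0 0 0 0.001 0 0 -1"}}

```text
time: 9.1
eef_pos: [0.5476, -0.071, 0.0808]
tcp_rot: [0.792, 0.611, -0.0, 0.002]
contact_force: [1.1, -7.4, 5.2]
opening: 0.157
finger_force: 49.7
```

Converted, 1 mm / 1000 = 0.001, 0.5 mm / 1000 = 0.0005.

>>> {"name": "send_rows", "arguments": {"rows": "0 0 0 0.0005 0 0 -1; 0 0 0 0.001 0 0 -1; 0 0 0 0.001 0 0 -1; 0 0 0 0.001 0 0 -1"}}

```text
time: 9.6
eef_pos: [0.5476, -0.0701, 0.0808]
tcp_rot: [0.792, 0.611, -0.001, 0.002]
contact_force: [0.4, -6.5, 6.3]
opening: 0.162
finger_force: 49.8
```

Converted, 1 mm / 1000 = 0.001, 0.5 mm / 1000 = 0.0005.

>>> {"name": "send_rows", "arguments": {"rows": "0 0 0 0.0005 0 0 -1; 0 0 0 0.001 0 0 -1; 0 0 0 0.001 0 0 -1; 0 0 0 0.001 0 0 -1"}}

```text
time: 10.1
eef_pos: [0.5477, -0.0695, 0.0808]
tcp_rot: [0.792, 0.611, -0.001, 0.002]
contact_force: [-0.8, -8.6, 6.9]
opening: 0.157
finger_force: 49.8
```

Converted, 1 mm / 1000 = 0.001, 0.5 mm / 1000 = 0.0005.

>>> {"name": "send_rows", "arguments": {"rows": "0 0 0 0.0005 0 0 -1; 0 0 0 0.001 0 0 -1; 0 0 0 0.001 0 0 -1; 0 0 0 0.001 0 0 -1"}}

```text
time: 10.6
eef_pos: [0.5477, -0.0694, 0.0808]
tcp_rot: [0.792, 0.611, -0.002, 0.003]
contact_force: [-2.3, -10.8, 6.0]
opening: 0.157
finger_force: 49.9
```

Converted, 1 mm / 1000 = 0.001, 0.5 mm / 1000 = 0.0005.

>>> {"name": "send_rows", "arguments": {"rows": "0 0 0 0.0005 0 0 -1; 0 0 0 0.001 0 0 -1; 0 0 0 0.001 0 0 -1; 0 0 0 0.001 0 0 -1"}}

```text
time: 11.1
eef_pos: [0.5481, -0.0694, 0.0808]
tcp_rot: [0.792, 0.611, -0.002, 0.003]
contact_force: [-2.1, -14.4, 4.9]
opening: 0.156
finger_force: 49.6
```

Converted, -120 mm / 1000 = -0.12, -90 mm / 1000 = -0.09.

>>> {"name": "send_rows", "arguments": {"rows": "0 0 0 -0.001 0 0 -1; 0 0 0 -0.001 0 0 0.2; 0 0 0 -0.001 0 0 1; 0 0 0 -0.001 0 0 1; 0 0 0 -0.001 0 0 1; 0 0 0 -0.001 0 -0.04 1; 0 0 0 -0.02 0 -0.09 1; 0 0 0 -0.02 0 -0.12 1"}}

```text
time: 12.1
eef_pos: [0.5432, -0.0853, 0.2022]
tcp_rot: [0.792, 0.61, 0.001, 0.001]
contact_force: [-0.6, -0.7, 0.2]
opening: 1.002
finger_force: 0.0
```

Run:
```python
from fit import *
k=[.594,.1125,1.318]
s=ctrl.get_state(); print(s['eef_pos'],s['qpos'],s['wrist_torque'])
go(*loc(k,(-.043,0,.2)),k[2]-np.pi/2)
p=ctrl.read_camera('wrist'); im=cv2.cvtColor(p['color'],cv2.COLOR_RGB2BGR)
def box(q,x0,x1,y0,y1,z,col):
    a=np.array([fpix(p,loc(q,P)) for P in [(x0,y0,z),(x1,y0,z),(x1,y1,z),(x0,y1,z)]]); cv2.polylines(im,[a.round().astype(int)],True,col,1)
box(k,0,.012,-.055,.055,.022,(255,0,0)); box(k,-.071,-.015,-.007,.007,.116,(0,255,255))
box(k,-.19-.065,-.19+.065,-.065,.065,.04,(0,0,255)); box(k,-.125,0,-.04,.04,.012,(0,0,255))
cv2.imwrite('pics/w6.png',cv2.resize(im[0:260,150:500],None,fx=2.2,fy=2.2))
```

```text
[ 0.54324584 -0.08531054  0.20216342] [-3.40236377e-01  5.84197356e-02  1.93399029e+00 -1.62507262e-04
  1.14578342e+00 -8.14920848e-02] [0.00449465 0.00804293 0.02925963]
turn [ 0.2  0.  -0.3] shift [161.2  -1.3   2.1]
```

View pics/w6.png

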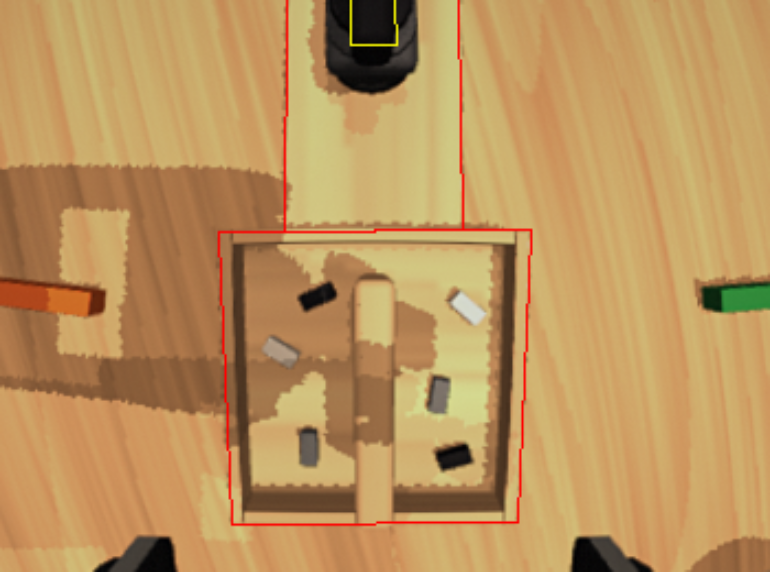

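Converted, 161 mm / 1000 = 0.161, 150 mm / 1000 = 0.15.

>>> {"name": "send_rows", "arguments": {"rows": "0 0 0 0.04 0 0 1; 0 0 0 0.08 0 0 1; 0 0 0 0.12 -0.001 0 1; 0 0 0 0.15 -0.001 0 1; 0 0 0 0.161 -0.001 0.02 1; 0 0 0 0.161 -0.001 0.05 1; 0 0 0 0.161 -0.001 0.06 1; 0 0 0 0.161 -0.001 0.06 1"}}

```text
time: 13.15
eef_pos: [0.5817, 0.0709, 0.1376]
tcp_rot: [0.792, 0.61, -0.001, -0.001]
contact_force: [-0.0, -0.2, 1.3]
opening: 1.0
finger_force: 0.0
```

Run:
```python
from fit import *
k=[.594,.1125,1.318]
s=ctrl.get_state(); print(s['eef_pos'],s['qpos'],s['wrist_torque'])
go(*loc(k,(-.043,0,.111)),k[2]-np.pi/2)
p=ctrl.read_camera('wrist'); im=cv2.cvtColor(p['color'],cv2.COLOR_RGB2BGR)
def box(q,x0,x1,y0,y1,z,col):
    a=np.array([fpix(p,loc(q,P)) for P in [(x0,y0,z),(x1,y0,z),(x1,y1,z),(x0,y1,z)]]); cv2.polylines(im,[a.round().astype(int)],True,col,1)
box(k,0,.012,-.055,.055,.022,(255,0,0)); box(k,-.071,-.015,-.007,.007,.116,(0,255,255))
cv2.imwrite('pics/w7.png',cv2.resize(im[50:350,150:500],None,fx=2,fy=2))
```

```text
[0.58166637 0.07089407 0.13756344] [-5.17164194e-02  2.16178818e-01  1.88655225e+00 -1.65167138e-04
  1.04214769e+00  2.07197874e-01] [ 0.01271891 -0.0231807   0.02159016]
turn [-0.2  0.  -0.3] shift [ 0.4  1.6 26.6]
```

View pics/w7.png

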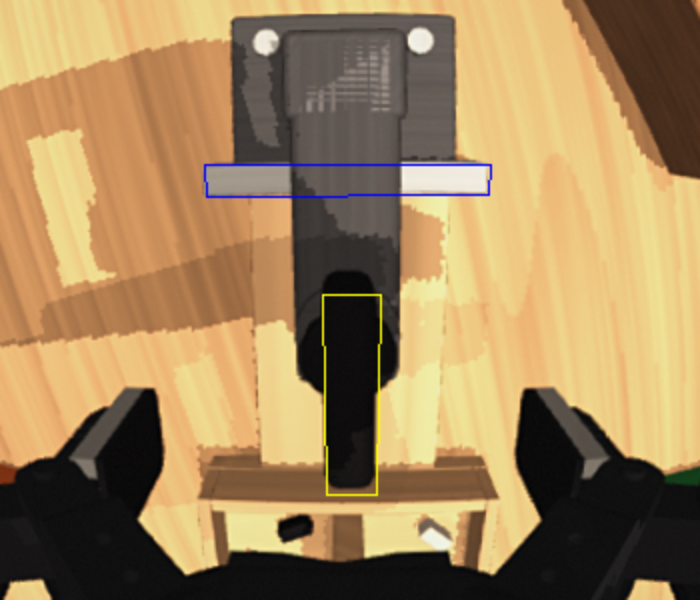

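Converted, 26 mm / 1000 = 0.026, 13 mm / 1000 = 0.013.

>>> {"name": "send_rows", "arguments": {"rows": "0 0 0 0.001 0.001 0.013 1; 0 0 0 0.001 0.001 0.026 1; 0 0 0 0.001 0.001 0.026 1; 0 0 0 0.001 0.001 0.026 -1; 0 0 0 0.001 0.001 0.026 -1; 0 0 0 0.001 0.001 0.026 -1; 0 0 0 0.001 0.001 0.026 -1; 0 0 0 0.001 0.001 0.026 -1", "grip_force": 60}}

```text
time: 14.2
eef_pos: [0.5844, 0.0721, 0.1139]
tcp_rot: [0.792, 0.61, 0.0, 0.0]
contact_force: [0.1, -0.4, 1.5]
opening: 0.153
finger_force: 60.1
```

```bash
cat > st.py <<'E'
from h import *
s=ctrl.get_state(); M=R.from_quat(s['tcp_rot']).as_matrix()
print(s['time'],s['eef_pos'].round(4),'q6',s['qpos'][5].round(4),'yaw',np.arctan2(M[1,1],M[0,1]).round(4),'F',s['contact_force'].round(2),'T',s['wrist_torque'].round(3),s['opening'].round(3))
E
python3 st.py
```

```text
Traceback (most recent call last):
  File "st.py", line 3, in <module>
    print(s['time'],s['eef_pos'].round(4),'q6',s['qpos'][5].round(4),'yaw',np.arctan2(M[1,1],M[0,1]).round(4),'F',s['contact_force'].round(2),'T',s['wrist_torque'].round(3),s['opening'].round(3))
                                                                                                                                                                             ^^^^^^^^^^^^^^^^^^
AttributeError: 'float' object has no attribute 'round'
```

Converted, 1.4 mm / 1000 = 0.0014, 1.2 mm / 1000 = 0.0012, 40 degrees / 360 = 0.1111.

>>> {"name": "send_rows", "arguments": {"rows": "0 0 0.0167 0 0 0.0002 -1; 0 0 0.0333 0 0 0.0004 -1; 0 0 0.05 0 0 0.0006 -1; 0 0 0.0667 0 0 0.0008 -1; 0 0 0.0833 0 0 0.001 -1; 0 0 0.1 0 0 0.0012 -1; 0 0 0.1111 0 0 0.0014 -1; 0 0 0.1111 0 0 0.0014 -1"}}

```text
time: 15.2
eef_pos: [0.5849, 0.0717, 0.1125]
tcp_rot: [0.953, 0.303, 0.001, 0.001]
contact_force: [3.0, -2.5, 0.3]
opening: 0.15
finger_force: 60.0
```

```bash
sed -i "s/,s\['opening'\].round(3)//" st.py; python3 st.py
```

```text
15.2 [0.5849 0.0717 0.1125] q6 0.9062 yaw -0.9555 F [ 2.98 -2.51  0.32] T [-0.25  -0.524 -0.082]
```

Converted, 0.5 mm / 1000 = 0.0005, 0.4 mm / 1000 = 0.0004, 15 degrees / 360 = 0.0417.

>>> {"name": "send_rows", "arguments": {"rows": "0 0 0.0139 0 0 0.0002 -1; 0 0 0.0278 0 0 0.0004 -1; 0 0 0.0417 0 0 0.0005 -1; 0 0 0.0417 0 0 0.0005 -1"}}

```text
time: 15.7
eef_pos: [0.585, 0.0715, 0.1119]
tcp_rot: [0.984, 0.176, 0.001, 0.001]
contact_force: [4.4, -3.2, -1.0]
opening: 0.152
finger_force: 59.9
```

```bash
python3 st.py
```

```text
15.7 [0.585  0.0715 0.1119] q6 1.1669 yaw -1.2162 F [ 4.36 -3.18 -1.  ] T [-0.536 -0.728 -0.047]
```

Converted, 0.5 mm / 1000 = 0.0005, 0.4 mm / 1000 = 0.0004, 15 degrees / 360 = 0.0417.

>>> {"name": "send_rows", "arguments": {"rows": "0 0 0.0139 0 0 0.0002 -1; 0 0 0.0278 0 0 0.0004 -1; 0 0 0.0417 0 0 0.0005 -1; 0 0 0.0417 0 0 0.0005 -1"}}

```text
time: 16.2
eef_pos: [0.5851, 0.0712, 0.1116]
tcp_rot: [0.999, 0.047, 0.002, 0.001]
contact_force: [3.9, -3.9, 0.2]
opening: 0.153
finger_force: 60.0
```

```bash
python3 st.py
```

```text
16.2 [0.5851 0.0712 0.1116] q6 1.4285 yaw -1.4776 F [ 3.89 -3.89  0.21] T [-0.682 -0.655 -0.015]
```

Converted, 0.5 mm / 1000 = 0.0005, 0.4 mm / 1000 = 0.0004, 15 degrees / 360 = 0.0417.

>>> {"name": "send_rows", "arguments": {"rows": "0 0 0.0139 0 0 0.0002 -1; 0 0 0.0278 0 0 0.0004 -1; 0 0 0.0417 0 0 0.0005 -1; 0 0 0.0417 0 0 0.0005 -1"}}

```text
time: 16.7
eef_pos: [0.5851, 0.071, 0.1113]
tcp_rot: [0.996, -0.084, 0.002, 0.001]
contact_force: [4.0, -4.7, 0.4]
opening: 0.152
finger_force: 60.1
```

```bash
python3 st.py
```

```text
16.7 [0.5851 0.071  0.1113] q6 1.6897 yaw -1.7384 F [ 4.04 -4.74  0.4 ] T [-0.82  -0.648  0.082]
```

Converted, 0.5 mm / 1000 = 0.0005, 0.4 mm / 1000 = 0.0004, 15 degrees / 360 = 0.0417.

>>> {"name": "send_rows", "arguments": {"rows": "0 0 0.0139 0 0 0.0002 -1; 0 0 0.0278 0 0 0.0004 -1; 0 0 0.0417 0 0 0.0005 -1; 0 0 0.0417 0 0 0.0005 -1"}}

```text
time: 17.2
eef_pos: [0.5851, 0.0707, 0.111]
tcp_rot: [0.977, -0.213, 0.002, 0.001]
contact_force: [2.2, -5.6, 1.0]
opening: 0.15
finger_force: 60.3
```

```bash
python3 st.py
```

```text
17.2 [0.5851 0.0707 0.111 ] q6 1.9509 yaw -1.9992 F [ 2.19 -5.56  1.01] T [-0.919 -0.507  0.243]
```

Converted, 0.3 mm / 1000 = 0.0003, 0.2 mm / 1000 = 0.0002, 10 degrees / 360 = 0.0278.

>>> {"name": "send_rows", "arguments": {"rows": "0 0 0.0111 0 0 0.0001 -1; 0 0 0.0222 0 0 0.0002 -1; 0 0 0.0278 0 0 0.0003 -1; 0 0 0.0278 0 0 0.0003 -1"}}

```text
time: 17.7
eef_pos: [0.585, 0.0706, 0.1109]
tcp_rot: [0.955, -0.296, 0.002, 0.002]
contact_force: [2.3, -6.2, 1.9]
opening: 0.149
finger_force: 60.6
```

```bash
python3 st.py
```

```text
17.7 [0.585  0.0706 0.1109] q6 2.1245 yaw -2.1725 F [ 2.29 -6.23  1.87] T [-1.025 -0.43   0.424]
```

Converted, 0.4 mm / 1000 = 0.0004, 0.3 mm / 1000 = 0.0003, 15 degrees / 360 = 0.0417.

>>> {"name": "send_rows", "arguments": {"rows": "0 0 0.0111 0 0 0.0001 -1; 0 0 0.0222 0 0 0.0002 -1; 0 0 0.0333 0 0 0.0003 -1; 0 0 0.0417 0 0 0.0004 -1; 0 0 0.0417 0 0 0.0004 -1"}}

```text
time: 18.32
eef_pos: [0.5849, 0.0703, 0.1106]
tcp_rot: [0.908, -0.418, 0.002, 0.002]
contact_force: [1.7, -6.3, 2.6]
opening: 0.151
finger_force: 61.1
```

```bash
python3 st.py
```

```text
18.325 [0.5849 0.0703 0.1106] q6 2.3858 yaw -2.4334 F [ 1.72 -6.33  2.61] T [-1.05  -0.32   0.483]
```

Run:
```python
from h import *
for i in range(6):
    p=ctrl.read_camera('wrist'); s=ctrl.get_state(); print(s['time'],s['wrist_torque'].round(3),s['contact_force'].round(2))
```

```text
18.375 [-1.09  -0.32   0.578] [ 1.87 -6.45  2.97]
18.425 [-1.082 -0.324  0.55 ] [ 1.07 -5.78  3.3 ]
18.475 [-1.079 -0.352  0.546] [ 1.83 -6.8   3.4 ]
18.525 [-1.08  -0.298  0.565] [ 1.43 -7.31  3.38]
18.575 [-1.058 -0.35   0.608] [ 1.73 -6.17  3.08]
18.625 [-1.114 -0.34   0.571] [ 2.05 -7.66  3.24]
```

Converted, -100 mm / 1000 = -0.1, -60 mm / 1000 = -0.06.

>>> {"name": "send_rows", "arguments": {"rows": "0 0 0 0 0 0 0.2; 0 0 0 0 0 0 1; 0 0 0 0 0 0 1; 0 0 0 0 0 0 1; 0 0 0 0 0 -0.02 1; 0 0 0 0 0 -0.06 1; 0 0 0 0 0 -0.1 1; 0 0 0 0 0 -0.1 1"}}

```text
time: 19.62
eef_pos: [0.5867, 0.0721, 0.2157]
tcp_rot: [0.907, -0.421, 0.005, -0.002]
contact_force: [-0.3, 1.0, -0.2]
opening: 1.0
finger_force: 0.0
```

```bash
python3 st.py
python3 - <<'E'
from fit import *
k=[.594,.1125,1.318]
p=ctrl.read_camera('wrist'); c=p['color'].astype(int)
g=c.max(2); u0,v0=np.array(fpix(p,loc(k,(-.043,0,.11)))).round().astype(int); print(u0,v0)
m=np.zeros(g.shape,np.uint8); m[v0-60:v0+60,u0-60:u0+60]=g[v0-60:v0+60,u0-60:u0+60]<28
for th in (12,18,24,30):
    m=np.zeros(g.shape,np.uint8); s=np.s_[v0-60:v0+60,u0-60:u0+60]; m[s]=g[s]<th
    n,l,st,ce=cv2.connectedComponentsWithStats(m); i=1+st[1:,4].argmax(); v,u=np.nonzero(l==i)
    print(th,st[i],cv2.minAreaRect(np.c_[u,v].astype(np.float32)))
def box(a):
    P=[(-.043+x*np.cos(a)-y*np.sin(a),x*np.sin(a)+y*np.cos(a),.112) for x,y in[(-.028,-.007),(.028,-.007),(.028,.007),(-.028,.007)]]
    return np.array([fpix(p,loc(k,q)) for q in P])
M=(g<24)
best=[]
for a in np.arange(-3.2,0,.05):
  for dx in range(-6,7,2):
    for dy in range(-6,7,2):
      mk=np.zeros(g.shape,np.uint8); cv2.fillPoly(mk,[(box(a)+[dx,dy]).round().astype(int)],1); best.append((g[mk>0].mean(),a,dx,dy))
print(sorted(best)[:5])
for t in ['caddy','tub','carton','jar']:
    for n in ['top','side']:
        q=ctrl.read_camera(n); d=ctrl.look_for(q,t)[:1]; print(t,n,[w(q,x['position']).round(3) for x in d])
E
```

```text
19.625 [0.5867 0.0721 0.2157] q6 2.3902 yaw -2.4395 F [-0.31  0.96 -0.22] T [ 0.003 -0.019  0.011]
324 205
12 [318 221  15  18 131] ((325.0, 229.5), (17.0, 14.0), 90.0)
18 [311 165  30  74 640] ((326.73577880859375, 201.3269805908203), (73.82008361816406, 26.917490005493164), 82.03038787841797)
24 [ 308  165   33   75 1393] ((324.0, 202.0), (74.0, 32.0), 90.0)
30 [ 307  164   34   76 1609] ((324.1805114746094, 201.51278686523438), (75.05998229980469, 32.45404815673828), 87.70938873291016)
[(np.float64(22.50675195451315), np.float64(-2.150000000000004), 0, -4), (np.float64(22.72636815920398), np.float64(-2.150000000000004), 0, -2), (np.float64(24.096385542168676), np.float64(-2.100000000000004), 0, -2), (np.float64(24.270729978738483), np.float64(-2.100000000000004), 0, -4), (np.float64(24.4945215485756), np.float64(-2.0500000000000043), -2, -2)]
caddy top [array([0.335, 0.339, 0.081])]
caddy side [array([ 0.551, -0.069,  0.012])]
tub top [array([ 0.746, -0.298,  0.06 ])]
tub side [array([ 0.744, -0.278,  0.068])]
carton top [array([0.764, 0.167, 0.08 ])]
carton side [array([0.757, 0.135, 0.078])]
jar top [array([0.335, 0.341, 0.081])]
jar side [array([0.34 , 0.332, 0.061])]
```

```bash
python3 -c "
from plant import ctrl
print(ctrl.sign_off())"
```

```text
the job is handed in; nothing more can be done
None
```

The caddy is home against the stop. I turned the clamp knob to about 0.8 rad past the bite, judged from the wrist torque (roughly 40–47 N on the pad; pad force not measured directly). The gripper is clear, the tub, carton and jar were not disturbed, and the job was handed in with no verdict returned.

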